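# Clip the filter test stand with the fork tool

### The job

One of the two filter test stands still has its red split clip lying in the white tray, short of the shaft. Pick up the forked tool (yellow cap) and use its prongs to push that clip along the tray onto the shaft's groove until it snaps fully home, without touching the clip with the gripper. Then stand the fork upright back where you took it from, and leave the plain pusher (green cap) where it is.

Things in the scene. Friction and masses are not known exactly. Their poses are not given: they have to be found in the camera images.
- fork: Loose fork tool, 0.15-0.3 kg, upright on a flat white pad. Square handle 26 x 26 mm, black, yellow cap, 14 to 95 mm above the underside; grip it about 65 mm up. Steel foot 14 mm thick, 38 mm wide, ends 30 mm behind the handle's axis; its two 11 mm wide prongs (16 mm gap) end 45 mm ahead (+x). Origin: handle axis at the underside; x along the prongs, z up.
- plain: Plain pusher, a bystander standing on a like pad: size, handle, origin and axes as the fork's, but with a green cap and one single 18 mm wide blunt blade instead of two prongs.
- clip: Loose red split clip, 12 mm thick, flat in the tray, mouth to the shaft. Back bar 52 mm wide, its rear face 25 mm behind the origin; jaws reach 16 mm ahead. Origin: bore centre at the underside; x out of the mouth, z up. Slides freely, meets the shaft about 20 mm short; then 4 to 8 N spreads the jaws and it snaps on. Home: back bar against the shaft, bore centred on its axis.
- stand: Fixed stand with the bare shaft (its unlisted twin is clipped already). Origin: on the upright shaft's axis, bench level; x is the push direction, z up. White tray top at 75 mm, from 139 mm before the axis (open end) to 55 past; rails 8 mm high, 68 mm apart. Groove 24 mm dia, 75-89 mm up; head 34 mm dia to 102 mm. The clip starts 48-60 mm before the axis, about aligned.

How it is judged:
By the outcome, as a careful person would: the job done as asked, in the order asked, and still so for the second after the job is handed in, with the robot touching nothing.
It also fails if it takes over 48 s, if anything falls off the work surface, if the arm or the gripper's body presses on something with over 40 N, if the wrist force passes 120 N, or if a joint passes its speed limit or range.

### The arm

A 6-joint arm with a two-finger parallel gripper is mounted at the origin on the work surface. World frame = base frame: x ahead of the robot, y to its left, z up, the work surface at z = 0. Lengths are in m, angles in rad, forces in N, time in s.
With the tool pointing down it reaches from about 0.4 to 0.925 m from the base axis. Payload 3.4 kg.
Tool frame: the origin (TCP) lies midway between the tips of the shut fingers; the grasp point (between the pads) lies 19 mm behind it; z points along the fingers, y is the line along which they close (so a half turn about z gives the same grasp; the last joint's range is limited). The gripper opens to 85 mm and grips with 20 to 120 N. Pads are 22 mm wide; open, the fingers measure 114 mm over their backs; the gripper's body (76 mm by 85 mm) begins 54 mm behind the grasp point. The pads swing forward as they close: fully open they stand 13 mm farther back than shut.
Start: joints at [-1.238, 0.307, 1.506, -0, 1.328, -0.073], TCP at [0.227, -0.528, 0.208] pointing down, gripper open.
Joint ranges: [-3.12, 3.12], [-1.05, 2.28], [0.14, 2.33], [-1.42, 4.57], [0.1, 2.73], [-2.68, 2.68]. Speed limits (rad/s): [2.57, 2.57, 3.14, 3.14, 3.14, 3.14].

### API

Orientations are given as a 3x3 rotation matrix whose columns are the frame's x, y, z axes.
In Python, from plant import robot gives the robot as it stands.
- The arm moves only by the tool step_arm, never from a script. Its argument "commands" is a list of rows, each an object of numbers: "rx", "ry", "rz": the turn, a rotation vector about the tool's x, y, z scaled (see below); "dx", "dy", "dz": the shift along the tool's x, y, z scaled (see below); "hand": the finger opening in mm, from 0 to 85.4. A call has 1 to 5 rows; each row shifts and turns the commanded pose from where the row before left it, along the tool's axes as they then stand; what a row does not reach is not made up. The controller multiplies each number of a shift by 0.02 m and each number of a turn by 4 degrees. A row lasts 1/10 s, in which the tool goes at most 50 mm and 8.59 degrees, less where a joint would pass 70% of its speed; a pose out of reach is approached as far as the arm can. A call with a number of a shift or a turn outside -1 to 1 is refused whole. A call with a gripper value outside its range is refused whole. The fingers move at their own pace and stop on an object; "newtons" is the grip in N (left out, the last holds). Time passes only in rows, so rows that do not move let the fingers close. It gives the time, the measured TCP pose, the force, the opening and the grip force at its end, in the units of the state.
- robot.state(): the state, without advancing time (a new reading comes with each control period).
- robot.get_image(name): name is "scene" or "side" or "wrist"; returns a dict with "pixels" (400x640x3 uint8, blue, green, red), "z_map" (400x640 float32, m along the optical axis (not along the pixel's ray), 0 where there is no reading), "intrinsics" (3x3 intrinsics, pixels), "eye" and "rotation" of the camera in the world; the wrist camera has in their place "tool_from_camera" (4x4, takes a point from camera to tool coordinates, whose origin is the TCP and whose axes are the flange's). Camera axes: x right, y down, z forward; pixel columns grow to the right and rows downward; lengths in m; the calibration is good to about 2 mm. The wrist camera is an equidistant fisheye: a pixel r from the principal point sees the ray r / f radians off the axis. A picture is of the moment at which its call begins: read the wrist's pose just before it.
- robot.sign_off(): hands the job in; it is judged then, once.
The state is a dict: "time": time; "q": joint angles; "joint_velocities": joint speeds; "joint_torque": joint torques, N m; "tcp_pos": TCP position; "eef_rot": TCP orientation; "force": force on the tool from outside, world axes, zero at the start; "ft_torque": the same for the moment, N m; "grip_width": finger opening in m; "finger_force": force on a finger pad.
Only numpy, scipy, OpenCV 4.12 (cv2) and the standard library are available. Lean on these libraries where they do the work, as an engineer would, in place of code of your own. Each camera call takes 0.05 s, during which the arm holds its last target. There are 200 camera calls.

## Working session

There is one attempt and no reset: what is moved stays moved. The work goes in short steps, Python scripts to look and compute and a tool call to move; the robot and the scene stay as the last step left them, time stands still between calls to the robot, and variables do not carry over. Pictures are saved under pics/ and viewed, at most 10 in all, crops included, and the job is handed in when it is done.

Besides the shell and the picture viewer there is one more tool, called after ">>>" as a command line: name --argument value ..., lists and objects as JSON in quotes. step_arm: Moves the arm, as the interface text tells. Its arguments: {"type":"object","properties":{"commands":{"type":"array"},"newtons":{"type":"number"}},"required":["commands"]}

```bash
mkdir -p pics
cat > h.py <<'E'
import numpy as np, cv2, pickle
from plant import robot
def grab(n):
    s=robot.state(); d=robot.get_image(n); d['state']=s
    pickle.dump(d,open(n+'.pkl','wb')); return d
def load(n): return pickle.load(open(n+'.pkl','rb'))
def cloud(d):
    K=d['intrinsics'];z=d['z_map'].astype(float);v,u=np.mgrid[:400,:640]
    if 'eye' in d:
        p=np.stack([(u-K[0,2])/K[0,0]*z,(v-K[1,2])/K[1,1]*z,z],-1)
        return p@np.array(d['rotation']).T+np.array(d['eye'])
    a=(u-K[0,2])/K[0,0];b=(v-K[1,2])/K[1,1];r=np.hypot(a,b)+1e-9
    t=np.tan(np.minimum(r,1.5))
    p=np.stack([a/r*t*z,b/r*t*z,z],-1)
    T=np.array(d['tool_from_camera']);p=p@T[:3,:3].T+T[:3,3]
    return p@np.array(d['state']['eef_rot']).T+np.array(d['state']['tcp_pos'])
E
python3 - <<'E'
from h import *
a=grab('scene');b=grab('side');w=grab('wrist')
for n,d in (('scene',a),('side',b),('wrist',w)):
    cv2.imwrite(f'pics/{n}0.png',d['pixels'])
    print(n,d['intrinsics'].tolist(),d.get('eye'),(d['z_map']>0).mean())
s=robot.state();print(s['time'],s['tcp_pos'],s['eef_rot'],s['force'])
print(w['tool_from_camera'])
E
```

```text
scene [[397.3026640371892, 0.0, 325.9126384779918], [0.0, 397.3026640371892, 199.35972001574558], [0.0, 0.0, 1.0]] [ 0.91119105 -0.67063817  0.56546753] 0.99618359375
side [[469.97751733947973, 0.0, 322.826711858866], [0.0, 469.97751733947973, 195.49212487740542], [0.0, 0.0, 1.0]] [0.36643272 0.62263687 0.65229267] 0.9958046875
wrist [[309.70691628693146, 0.0, 325.91959457614036], [0.0, 309.70691628693146, 200.0917680569442], [0.0, 0.0, 1.0]] None 0.98301171875
0.15 [ 0.22675489 -0.52776566  0.20760404] [[ 9.18788103e-01  3.94750743e-01 -5.22081376e-04]
 [ 3.94751072e-01 -9.18786869e-01  1.50996938e-03]
 [ 1.16380024e-04 -1.59343409e-03 -9.99998724e-01]] [0.72181925 0.36554683 0.53134436]
[[ 3.55459479e-04 -9.64123277e-01 -2.65454668e-01  6.70241848e-02]
 [ 9.99999728e-01  5.14214766e-04 -5.28553687e-04  1.09039615e-04]
 [ 6.46091622e-04 -2.65454408e-01  9.64123198e-01 -1.65019605e-01]
 [ 0.00000000e+00  0.00000000e+00  0.00000000e+00  1.00000000e+00]]
```

View pics/scene0.png

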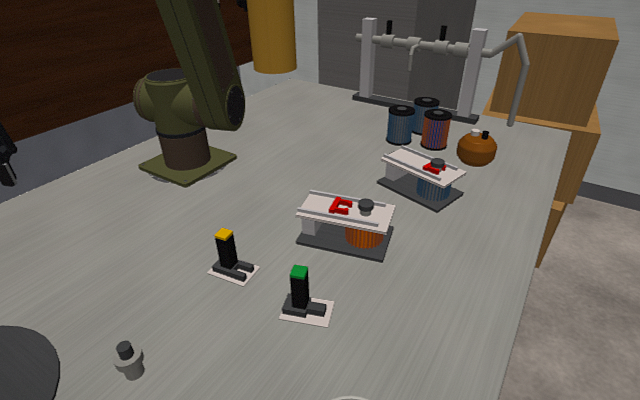

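View pics/side0.png

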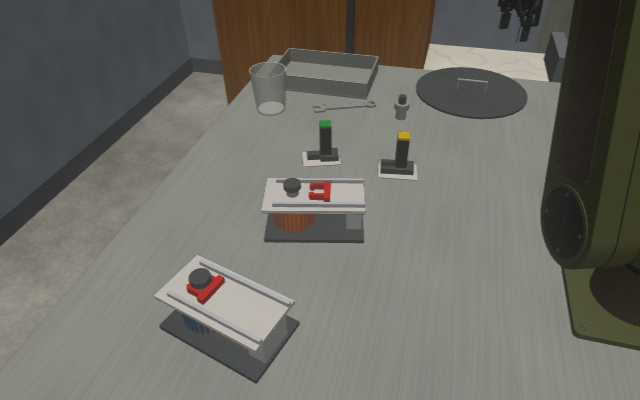

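The scene view shows the fork (yellow cap) at pixel (224,233) and the plain pusher (green cap) at (299,271). The bare stand has its clip at (341,206) and its shaft head at (366,204), and the twin at (437,163) is already clipped. The side view agrees: yellow cap (403,136), clip (321,191), shaft (292,186).

Run:
```python
from h import *
np.set_printoptions(precision=4,suppress=True)
box={'scene':dict(y=(205,225,245,245),g=(280,260,315,285),r=(322,192,358,220),head=(355,195,378,218),foot=(205,240,265,285),tray=(292,185,400,235)),
     'side':dict(y=(390,125,415,145),g=(312,115,338,132),r=(305,178,335,204),head=(280,175,303,196),foot=(370,140,425,182),tray=(255,172,372,216))}
for n in('scene','side'):
    d=load(n);P=cloud(d);hsv=cv2.cvtColor(d['pixels'],cv2.COLOR_BGR2HSV);H,S,V=[hsv[...,i].astype(int) for i in range(3)]
    def sel(k,m):
        u0,v0,u1,v1=box[n][k];q=np.zeros((400,640),bool);q[v0:v1,u0:u1]=1;return P[q&m]
    for k,m in(('y',(abs(H-24)<7)&(S>150)),('g',(abs(H-60)<15)&(S>120)),('r',((H<8)|(H>172))&(S>150))):
        p=sel(k,m); t=np.percentile(p[:,2],90);print(n,k,len(p),'ztop',t)
        q=p[p[:,2]>t-.003];r=cv2.minAreaRect((q[:,:2]*1000).astype(np.float32));print('  rect mm',r,'mean',q.mean(0))
    p=sel('head',(S<90)&(V<130));p=p[(p[:,2]>.095)&(p[:,2]<.11)];print(n,'head',len(p),p.min(0),p.max(0),cv2.minEnclosingCircle((p[:,:2]*1000).astype(np.float32)),np.median(p[:,2]))
    p=sel('foot',(S<120)&(V<110));p=p[(p[:,2]>.008)&(p[:,2]<.03)];zt=np.percentile(p[:,2],80);q=p[abs(p[:,2]-zt)<.004];print(n,'foot',len(q),zt,cv2.minAreaRect((q[:,:2]*1000).astype(np.float32)))
    p=sel('foot',(V>170)&(S<40));q=p[(p[:,2]<.02)];print(n,'pad',len(q),np.median(q[:,2]) if len(q) else 0,cv2.minAreaRect((q[:,:2]*1000).astype(np.float32)))
    p=sel('tray',(V>140)&(S<60));p=p[(p[:,2]>.065)&(p[:,2]<.09)];print(n,'tray',len(p),np.percentile(p[:,2],[10,50,90]),cv2.minAreaRect((p[:,:2]*1000).astype(np.float32)))
```

```text
scene y 164 ztop 0.09945654200709968
  rect mm ((431.2350769042969, -275.1501770019531), (25.694231033325195, 27.708860397338867), 10.251970291137695) mean [ 0.4312 -0.2755  0.0984]
scene g 210 ztop 0.09940030828706195
  rect mm ((610.833984375, -283.07830810546875), (23.941822052001953, 27.526185989379883), 16.14444923400879) mean [ 0.6116 -0.2836  0.0985]
scene r 243 ztop 0.08737182539150312
  rect mm ((562.7183227539062, -59.87910079956055), (38.04378890991211, 54.292388916015625), 12.788267135620117) mean [ 0.5596 -0.0623  0.0864]
scene head 147 [ 0.5987 -0.066   0.0952] [ 0.6314 -0.033   0.1034] ((614.3055419921875, -48.92634963989258), 17.219379425048828) 0.10121180632327326
scene foot 290 0.018696184320846077 ((437.1083068847656, -273.96917724609375), (75.52490997314453, 39.58802032470703), 8.4028959274292)
scene pad 216 0.0036493558851272145 ((435.399169921875, -268.6002197265625), (87.6003646850586, 64.05938720703125), 7.79411506652832)
scene tray 1610 [0.0736 0.0749 0.0822] ((572.9470825195312, -57.07819366455078), (195.46102905273438, 102.69569396972656), 13.30822563171386
[... 400 characters left out ...]
t mm ((476.8234558105469, 271.87896728515625), (38.28412628173828, 734.4407958984375), 14.485902786254883) mean [ 0.5541 -0.0503  0.0943]
side head 195 [ 0.597  -0.0638  0.0951] [ 0.6301 -0.0282  0.1052] ((614.280029296875, -45.989566802978516), 17.843463897705078) 0.10224561192830506
side foot 236 0.01980955914923557 ((436.21124267578125, -272.5882873535156), (72.56204986572266, 43.07015609741211), 9.218812942504883)
side pad 174 0.004950857837415723 ((433.3016357421875, -265.99493408203125), (86.73748779296875, 56.05826950073242), 6.785848140716553)
side tray 2175 [0.0746 0.0759 0.0834] ((573.5059814453125, -56.148101806640625), (195.21253967285156, 103.57193756103516), 13.484942436218262)
```

The two views agree, in mm:

| Item | Position and heading | Height |
|---|---|---|
| Fork | axis ≈ (430,-274), yaw ≈ 8.8° | pad z ≈ 4, cap top ≈ 99–101 (expected 4+95) |
| Stand | axis ≈ (614,-47), yaw ≈ 13.4° | tray 75 |
| Clip | about 48–50 before the axis, aligned | |

I'll grip the fork fore and aft, with tool x at yaw 98.8°, and move over it now.

>>> step_arm --commands '[{"dx": 0.81,"dy": -0.27,"rz": -1,"hand": 85},{"dx": 0.81,"dy": -0.27,"rz": -1,"hand": 85},{"dx": 0.81,"dy": -0.27,"rz": -1,"hand": 85},{"dx": 0.81,"dy": -0.27,"rz": -1,"hand": 85},{"dx": 0.81,"dy": -0.27,"rz": -1,"hand": 85}]'

```text
schema error: expected keys rx, ry, rz, dx, dy, dz, hand
```

>>> step_arm --commands '[{"dx": 0.85,"dy": 0.03,"rz": -1,"hand": 85},{"dx": 0.85,"dy": 0.03,"rz": -1,"hand": 85},{"dx": 0.85,"dy": 0.03,"rz": -1,"hand": 85},{"dx": 0.85,"dy": 0.03,"rz": -1,"hand": 85},{"dx": 0.85,"dy": 0.03,"rz": -1,"hand": 85}]'

```text
schema error: expected keys rx, ry, rz, dx, dy, dz, hand
```

>>> step_arm --commands '[{"dx": 0.79,"dy": 0.32,"rz": -1,"hand": 85},{"dx": 0.79,"dy": 0.32,"rz": -1,"hand": 85},{"dx": 0.79,"dy": 0.32,"rz": -1,"hand": 85},{"dx": 0.79,"dy": 0.32,"rz": -1,"hand": 85},{"dx": 0.79,"dy": 0.32,"rz": -1,"hand": 85}]'

```text
schema error: expected keys rx, ry, rz, dx, dy, dz, hand
```

>>> step_arm --commands '[{"dx": 0.66,"dy": 0.55,"rz": -1,"hand": 85},{"dx": 0.66,"dy": 0.55,"rz": -1,"hand": 85},{"dx": 0.66,"dy": 0.55,"rz": -1,"hand": 85},{"dx": 0.66,"dy": 0.55,"rz": -1,"hand": 85},{"hand": 85}]'

```text
schema error: expected keys rx, ry, rz, dx, dy, dz, hand
```

All keys are required in every row. I'll send one call first to check the scaling.

>>> step_arm --commands '[{"rx": 0,"ry": 0,"rz": -1,"dx": 0.81,"dy": -0.27,"dz": 0,"hand": 85},{"rx": 0,"ry": 0,"rz": -1,"dx": 0.81,"dy": -0.27,"dz": 0,"hand": 85},{"rx": 0,"ry": 0,"rz": -1,"dx": 0.81,"dy": -0.27,"dz": 0,"hand": 85},{"rx": 0,"ry": 0,"rz": -1,"dx": 0.81,"dy": -0.27,"dz": 0,"hand": 85},{"rx": 0,"ry": 0,"rz": -1,"dx": 0.81,"dy": -0.27,"dz": 0,"hand": 85}]'

```text
time: 0.65
tcp_pos: [0.2823, -0.4628, 0.2079]
eef_rot: [[0.726, 0.687, -0.0], [0.687, -0.726, 0.001], [0.0, -0.001, -1.0]]
force: [1.1, -0.3, 1.2]
grip_width: 0.0853
finger_force: 0.0
```

>>> step_arm --commands '[{"rx": 0,"ry": 0,"rz": -1,"dx": 0.85,"dy": 0.03,"dz": 0,"hand": 85},{"rx": 0,"ry": 0,"rz": -1,"dx": 0.85,"dy": 0.03,"dz": 0,"hand": 85},{"rx": 0,"ry": 0,"rz": -1,"dx": 0.85,"dy": 0.03,"dz": 0,"hand": 85},{"rx": 0,"ry": 0,"rz": -1,"dx": 0.85,"dy": 0.03,"dz": 0,"hand": 85},{"rx": 0,"ry": 0,"rz": -1,"dx": 0.85,"dy": 0.03,"dz": 0,"hand": 85}]'

```text
time: 1.15
tcp_pos: [0.3376, -0.3987, 0.208]
eef_rot: [[0.447, 0.894, -0.0], [0.894, -0.447, 0.001], [0.0, -0.0, -1.0]]
force: [-0.7, -1.2, 0.0]
grip_width: 0.0854
finger_force: 0.0
```

>>> step_arm --commands '[{"rx": 0,"ry": 0,"rz": -1,"dx": 0.79,"dy": 0.32,"dz": 0,"hand": 85},{"rx": 0,"ry": 0,"rz": -1,"dx": 0.79,"dy": 0.32,"dz": 0,"hand": 85},{"rx": 0,"ry": 0,"rz": -1,"dx": 0.79,"dy": 0.32,"dz": 0,"hand": 85},{"rx": 0,"ry": 0,"rz": -1,"dx": 0.79,"dy": 0.32,"dz": 0,"hand": 85},{"rx": 0,"ry": 0,"rz": -1,"dx": 0.79,"dy": 0.32,"dz": 0,"hand": 85}]'

```text
time: 1.65
tcp_pos: [0.393, -0.3345, 0.208]
eef_rot: [[0.115, 0.993, -0.0], [0.993, -0.115, 0.0], [0.0, -0.0, -1.0]]
force: [-0.2, 0.6, 0.9]
grip_width: 0.0847
finger_force: 0.0
```

>>> step_arm --commands '[{"rx": 0,"ry": 0,"rz": -1,"dx": 0.6,"dy": 0.5,"dz": 0,"hand": 85},{"rx": 0,"ry": 0,"rz": -1,"dx": 0.6,"dy": 0.5,"dz": 0,"hand": 85},{"rx": 0,"ry": 0,"rz": -1,"dx": 0.6,"dy": 0.5,"dz": 0,"hand": 85},{"rx": 0,"ry": 0,"rz": -0.85,"dx": 0.6,"dy": 0.5,"dz": 0,"hand": 85},{"rx": 0,"ry": 0,"rz": 0,"dx": 0,"dy": 0,"dz": 0,"hand": 85}]'

```text
time: 2.15
tcp_pos: [0.4337, -0.2864, 0.208]
eef_rot: [[-0.153, 0.988, -0.0], [0.988, 0.153, 0.001], [0.001, -0.0, -1.0]]
force: [0.6, 0.2, -0.3]
grip_width: 0.0848
finger_force: 0.0
```

```bash
cat >> h.py <<'E'
def go(x,y,z,yaw):
    s=robot.state();R=np.array(s['eef_rot']);d=R.T@(np.array([x,y,z])-s['tcp_pos'])
    a=np.degrees(np.arctan2(R[1,0],R[0,0]))
    print('t',s['time'],'tcp',np.round(s['tcp_pos'],4),'yaw',a.round(2),'tilt',R[:2,2].round(4),'-> d units',(d/.02).round(2),'rz units',-(yaw-a).round(2)/4,'F',np.round(s['force'],1),'w',s['grip_width'])
E
python3 - <<'E'
from h import *
d=grab('wrist');cv2.imwrite('pics/wrist1.png',d['pixels'])
P=cloud(d);hsv=cv2.cvtColor(d['pixels'],cv2.COLOR_BGR2HSV);H,S,V=[hsv[...,i].astype(int) for i in range(3)]
near=np.hypot(P[...,0]-.43,P[...,1]+.274)<.08
p=P[near&(abs(H-24)<7)&(S>150)];t=np.percentile(p[:,2],90);q=p[p[:,2]>t-.004];print(t,cv2.minAreaRect((q[:,:2]*1000).astype(np.float32)))
q=P[near&(S<120)&(V<110)&(abs(P[...,2]-.018)<.004)];print(len(q),np.median(q[:,2]),cv2.minAreaRect((q[:,:2]*1000).astype(np.float32)))
go(.430,-.274,.048,98.8)
E
```

```text
0.1572064017871836 ((436.975830078125, -273.0829772949219), (124.96684265136719, 0.0), -170.6872100830078)
1018 0.017307476474530376 ((436.0550842285156, -273.0491027832031), (74.25249481201172, 37.89759063720703), 8.129406929016113)
t 2.2 tcp [ 0.4331 -0.2874  0.208 ] yaw 98.68 tilt [-0.0007  0.0002] -> d units [ 0.68 -0.05  8.  ] rz units -0.03 F [-0.4 -1.  -0.1] w 0.08499056736598752
```

The wrist view agrees: foot centre (436,-273), yaw 8.1–8.8°, so the handle axis is at ≈ (429.5,-274.2). Descending and closing.

>>> step_arm --commands '[{"rx": 0,"ry": 0,"rz": 0,"dx": 0.65,"dy": -0.1,"dz": 1,"hand": 85},{"rx": 0,"ry": 0,"rz": 0,"dx": 0,"dy": 0,"dz": 1,"hand": 85},{"rx": 0,"ry": 0,"rz": 0,"dx": 0,"dy": 0,"dz": 1,"hand": 85},{"rx": 0,"ry": 0,"rz": 0,"dx": 0,"dy": 0,"dz": 1,"hand": 85},{"rx": 0,"ry": 0,"rz": 0,"dx": 0,"dy": 0,"dz": 0,"hand": 85}]'

```text
time: 2.7
tcp_pos: [0.4267, -0.2746, 0.1258]
eef_rot: [[-0.149, 0.989, -0.005], [0.989, 0.149, 0.003], [0.004, -0.005, -1.0]]
force: [0.2, -0.1, 0.2]
grip_width: 0.0851
finger_force: 0.0
```

>>> step_arm --commands '[{"rx": 0,"ry": 0,"rz": 0,"dx": 0,"dy": 0,"dz": 1,"hand": 85},{"rx": 0,"ry": 0,"rz": 0,"dx": 0,"dy": 0,"dz": 1,"hand": 85},{"rx": 0,"ry": 0,"rz": 0,"dx": 0,"dy": 0,"dz": 1,"hand": 85},{"rx": 0,"ry": 0,"rz": 0,"dx": 0,"dy": 0,"dz": 1,"hand": 85},{"rx": 0,"ry": 0,"rz": 0,"dx": 0,"dy": 0,"dz": 0,"hand": 85}]'

```text
time: 3.2
tcp_pos: [0.4277, -0.275, 0.047]
eef_rot: [[-0.149, 0.989, -0.003], [0.989, 0.149, 0.002], [0.003, -0.003, -1.0]]
force: [-0.5, 0.1, -0.4]
grip_width: 0.0855
finger_force: 0.0
```

Run:
```python
from h import *
go(.4295,-.2742,.048,98.7)
```

```text
t 3.2 tcp [ 0.4277 -0.275   0.047 ] yaw 98.58 tilt [-0.0034  0.0022] -> d units [ 0.03  0.1  -0.05] rz units -0.03 F [-0.5  0.1 -0.4] w 0.0855152866683796
```

>>> step_arm --commands '[{"rx": 0,"ry": 0,"rz": 0,"dx": 0,"dy": 0.08,"dz": 0,"hand": 60},{"rx": 0,"ry": 0,"rz": 0,"dx": 0,"dy": 0,"dz": 0,"hand": 40},{"rx": 0,"ry": 0,"rz": 0,"dx": 0,"dy": 0,"dz": 0,"hand": 20},{"rx": 0,"ry": 0,"rz": 0,"dx": 0,"dy": 0,"dz": 0,"hand": 10},{"rx": 0,"ry": 0,"rz": 0,"dx": 0,"dy": 0,"dz": 0,"hand": 10}]' --newtons 60

```text
time: 3.7
tcp_pos: [0.431, -0.2755, 0.0491]
eef_rot: [[-0.151, 0.989, 0.001], [0.989, 0.151, -0.001], [-0.001, 0.001, -1.0]]
force: [-1.0, -0.8, 4.2]
grip_width: 0.0248
finger_force: 63.1
```

>>> step_arm --commands '[{"rx": 0,"ry": 0,"rz": 0,"dx": 0,"dy": 0,"dz": 0,"hand": 10},{"rx": 0,"ry": 0,"rz": 0,"dx": 0,"dy": 0,"dz": 0,"hand": 10},{"rx": 0,"ry": 0,"rz": 0,"dx": 0,"dy": 0,"dz": 0,"hand": 10}]' --newtons 60

```text
time: 4.0
tcp_pos: [0.431, -0.2755, 0.0491]
eef_rot: [[-0.151, 0.989, 0.001], [0.989, 0.151, -0.001], [-0.001, 0.001, -1.0]]
force: [-2.2, -0.4, 5.9]
grip_width: 0.0251
finger_force: 63.3
```

The fork is gripped at TCP (0.431,-0.2755,0.0491). Lifting and carrying it over the tray's open end.

>>> step_arm --commands '[{"rx": 0,"ry": 0,"rz": 0,"dx": 0,"dy": 0,"dz": -0.5,"hand": 10},{"rx": 0,"ry": 0,"rz": 0,"dx": 0,"dy": 0,"dz": -1,"hand": 10},{"rx": 0,"ry": 0,"rz": 0,"dx": 0,"dy": 0,"dz": -1,"hand": 10},{"rx": 0,"ry": 0,"rz": 0,"dx": 0,"dy": 0,"dz": -1,"hand": 10},{"rx": 0,"ry": 0,"rz": 0,"dx": 0,"dy": 0,"dz": -1,"hand": 10}]'

```text
time: 4.5
tcp_pos: [0.4305, -0.2746, 0.1392]
eef_rot: [[-0.15, 0.989, -0.0], [0.989, 0.15, 0.001], [0.001, -0.0, -1.0]]
force: [0.7, -0.4, -1.9]
grip_width: 0.025
finger_force: 62.2
```

>>> step_arm --commands '[{"rx": 0,"ry": 0,"rz": 0,"dx": 0.8,"dy": 0.4,"dz": -1,"hand": 10},{"rx": 0,"ry": 0,"rz": 0,"dx": 0.9,"dy": 0.4,"dz": -0.5,"hand": 10},{"rx": 0,"ry": 0,"rz": 0,"dx": 0.9,"dy": 0.4,"dz": 0,"hand": 10},{"rx": 0,"ry": 0,"rz": 0,"dx": 0.9,"dy": 0.4,"dz": 0,"hand": 10},{"rx": 0,"ry": 0,"rz": 0,"dx": 0.9,"dy": 0.4,"dz": 0,"hand": 10}]'

```text
time: 5.0
tcp_pos: [0.4568, -0.181, 0.1686]
eef_rot: [[-0.15, 0.989, -0.0], [0.989, 0.15, 0.0], [0.0, -0.0, -1.0]]
force: [-0.1, 0.9, -2.3]
grip_width: 0.0249
finger_force: 62.4
```

>>> step_arm --commands '[{"rx": 0,"ry": 0,"rz": -0.4,"dx": 0.9,"dy": 0.4,"dz": 0,"hand": 10},{"rx": 0,"ry": 0,"rz": -0.4,"dx": 0.9,"dy": 0.4,"dz": 0,"hand": 10},{"rx": 0,"ry": 0,"rz": -0.35,"dx": 0.9,"dy": 0.4,"dz": 0,"hand": 10},{"rx": 0,"ry": 0,"rz": 0,"dx": 0.9,"dy": 0.5,"dz": 0,"hand": 10},{"rx": 0,"ry": 0,"rz": 0,"dx": 0.9,"dy": 0.5,"dz": 0,"hand": 10}]'

```text
time: 5.5
tcp_pos: [0.4819, -0.0839, 0.1684]
eef_rot: [[-0.229, 0.973, -0.001], [0.973, 0.229, 0.0], [0.001, -0.001, -1.0]]
force: [0.8, -0.0, -1.0]
grip_width: 0.0251
finger_force: 62.4
```

>>> step_arm --commands '[{"rx": 0,"ry": 0,"rz": 0,"dx": 0,"dy": 0,"dz": 0,"hand": 10},{"rx": 0,"ry": 0,"rz": 0,"dx": 0,"dy": 0,"dz": 0,"hand": 10}]'

```text
time: 5.7
tcp_pos: [0.482, -0.0848, 0.1683]
eef_rot: [[-0.231, 0.973, -0.001], [0.973, 0.231, -0.0], [-0.0, -0.001, -1.0]]
force: [-0.1, 0.6, -3.0]
grip_width: 0.0251
finger_force: 62.2
```

Run:
```python
from h import *
for n in('scene','side','wrist'):
    d=grab(n);cv2.imwrite(f'pics/{n}2.png',d['pixels'])
im=[cv2.imread(f'pics/{n}2.png') for n in('scene','side')]
a=cv2.resize(im[0][120:260,250:410],None,fx=3,fy=3,interpolation=cv2.INTER_CUBIC)[:, :400];b=cv2.resize(im[1][110:250,260:420],None,fx=2.5,fy=3)[:, :400]
cv2.imwrite('pics/c2.png',np.hstack([a,b]))
go(.480,-.079,.17,103.4)
```

```text
t 5.85 tcp [ 0.482  -0.0857  0.1683] yaw 103.22 tilt [-0.0003 -0.0003] -> d units [ 0.35 -0.02 -0.08] rz units -0.045 F [ 0.6  0.4 -3.3] w 0.024702497813417497
```

View pics/c2.png

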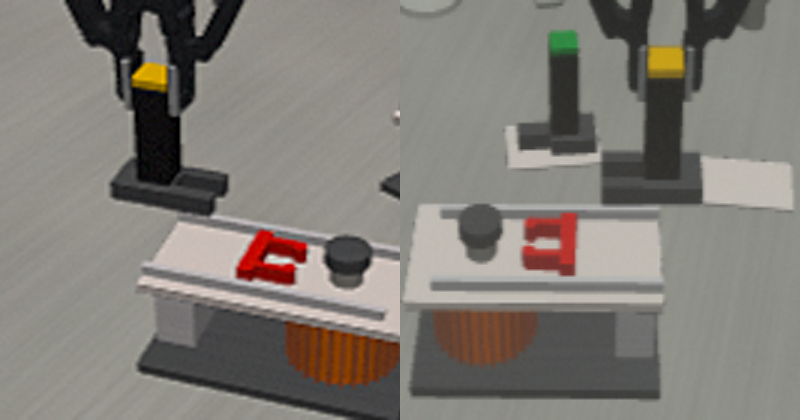

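View pics/wrist2.png

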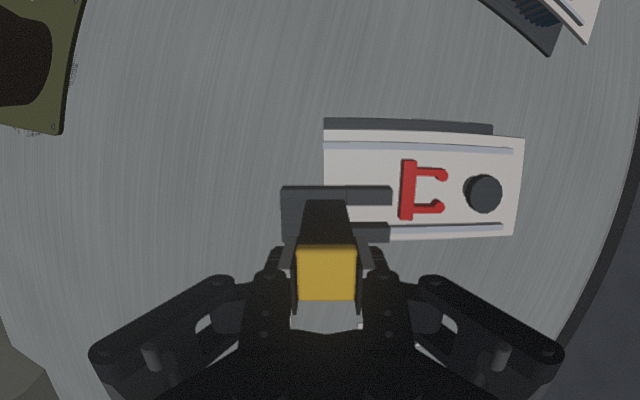

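The crops show the fork held upright just short of the tray, with the clip flat and its mouth to the shaft. In the wrist view the prong tips are at (392,195) and (392,232), the clip's back bar at (408,190) and the shaft head at (485,193). Next I'll put numbers on these in the stand frame.

```bash
cat >> h.py <<'E'
th=np.radians(13.4);AX=np.array([.6142,-.047,0]);RS=np.array([[np.cos(th),-np.sin(th),0],[np.sin(th),np.cos(th),0],[0,0,1]])
def meas(fz,s_max=-.0,views=('wrist','scene','side')):
    for n in views:
        d=load(n);Q=(cloud(d)-AX)@RS*1000  # stand frame mm
        hsv=cv2.cvtColor(d['pixels'],cv2.COLOR_BGR2HSV);H,S,V=[hsv[...,i].astype(int) for i in range(3)]
        near=(abs(Q[...,1])<60)&(Q[...,0]>-200)&(Q[...,0]<60)&(d['z_map']>0)
        R=lambda q:[np.round(x,1) for x in cv2.minAreaRect(q[:,:2].astype(np.float32))] if len(q)>5 else None
        def ext(q): return len(q),np.percentile(q,[1,50,99],axis=0).round(1).tolist()
        q=Q[near&((H<8)|(H>172))&(S>150)&(abs(Q[...,2]-87)<4)];print(n,'clip',ext(q),R(q))
        q=Q[near&(S<90)&(V<130)&(abs(Q[...,2]-102)<3)&(Q[...,0]>-25)];print(n,'head',ext(q) if len(q) else 0)
        q=Q[near&(S<90)&(V<120)&(abs(Q[...,2]-fz)<4)&(Q[...,0]<-25)];print(n,'foot',ext(q) if len(q) else 0,R(q))
    s=robot.state();print('tcp stand mm',((np.array(s['tcp_pos'])-AX)@RS*1000).round(1))
E
python3 - <<'E'
from h import *
meas(168.3-49.1+4.3+14)
E
```

```text
wrist clip (1191, [[-74.1, -23.5, 84.0], [-65.2, 1.8, 86.4], [-35.6, 25.0, 87.9]]) [array([-54.3,   0.1]), array([50.6, 39.9]), np.float64(88.6)]
wrist head (981, [[-17.3, -14.4, 99.3], [-2.3, 1.4, 101.4], [14.1, 16.4, 103.0]])
wrist foot (2924, [[-167.9, -23.6, 133.7], [-131.7, 5.5, 136.7], [-94.2, 13.9, 140.0]]) [array([-130.9,   -5.1]), array([38.5, 75. ]), np.float64(89.4)]
scene clip (163, [[-71.5, -28.1, 83.2], [-59.9, -4.7, 86.4], [-33.4, 23.0, 88.4]]) [array([-52.4,  -2.2]), array([38.9, 51.6]), np.float64(1.1)]
scene head (117, [[-14.8, -17.3, 99.4], [0.4, -2.3, 101.5], [15.4, 13.6, 103.4]])
scene foot (250, [[-166.0, -26.3, 133.7], [-123.3, -16.4, 136.7], [-93.0, 12.7, 140.5]]) [array([-129.5,   -6. ]), array([41.6, 74.7]), np.float64(89.9)]
side clip (205, [[-72.6, -24.9, 83.5], [-61.4, 6.7, 87.4], [-36.3, 26.4, 90.0]]) [array([-53.3,   1.4]), array([38.2, 53.3]), np.float64(0.9)]
side head (161, [[-15.3, -14.2, 99.2], [-0.0, 2.8, 102.5], [15.2, 17.5, 104.5]])
side foot (380, [[-166.7, -22.9, 133.6], [-128.8, 6.3, 137.8], [-93.0, 14.8, 141.1]]) [array([-130.2,   -3.8]), array([38.6, 74.5]), np.float64(89.7)]
tcp stand mm [-137.6   -7.   168.3]
```

The views agree:

- **Fork:** the foot is level and aligned, about 5 mm to the right of the line, with its underside at 123.4 mm.
- **Prong tips:** at -93 mm.
- **Clip:** rear face at about -75 mm.

I'll shift +5 mm sideways and lower 46 mm.

>>> step_arm --commands '[{"rx": 0,"ry": 0,"rz": -0.05,"dx": 0.26,"dy": 0,"dz": 0,"hand": 10},{"rx": 0,"ry": 0,"rz": 0,"dx": 0,"dy": 0,"dz": 0.8,"hand": 10},{"rx": 0,"ry": 0,"rz": 0,"dx": 0,"dy": 0,"dz": 0.8,"hand": 10},{"rx": 0,"ry": 0,"rz": 0,"dx": 0,"dy": 0,"dz": 0.7,"hand": 10},{"rx": 0,"ry": 0,"rz": 0,"dx": 0,"dy": 0,"dz": 0,"hand": 10}]'

```text
time: 6.35
tcp_pos: [0.4797, -0.08, 0.121]
eef_rot: [[-0.232, 0.973, -0.003], [0.973, 0.232, 0.001], [0.001, -0.003, -1.0]]
force: [-0.0, 0.6, -2.6]
grip_width: 0.0249
finger_force: 62.5
```

Run:
```python
from h import *
for n in('scene','side','wrist'): grab(n)
meas(91)
print(robot.state()['force'],robot.state()['time'])
```

```text
wrist clip (1666, [[-74.4, -23.7, 84.3], [-65.3, 2.0, 86.4], [-35.3, 24.9, 87.8]]) [array([-54.5,   0.3]), array([40.9, 50.8]), np.float64(0.2)]
wrist head (1230, [[-17.0, -14.3, 99.5], [-2.6, 1.4, 101.4], [14.1, 16.7, 102.8]])
wrist foot (2952, [[-167.2, -17.9, 87.4], [-130.2, 11.1, 91.0], [-93.5, 19.3, 94.2]]) [array([-130.1,    0.5]), array([38.5, 75.3]), np.float64(89.4)]
scene clip (161, [[-71.8, -26.5, 83.2], [-59.3, -2.9, 86.4], [-33.9, 23.2, 88.7]]) [array([-52.4,  -1.5]), array([51.7, 39.4]), np.float64(89.9)]
scene head (123, [[-15.0, -17.6, 99.1], [1.0, -3.0, 101.5], [15.5, 13.5, 103.6]])
scene foot (226, [[-166.5, -20.3, 87.1], [-125.3, -11.7, 89.7], [-93.6, 19.2, 93.8]]) [array([-130.6,   -0.4]), array([42.3, 74.9]), np.float64(88.6)]
side clip (213, [[-72.7, -23.8, 83.1], [-61.3, 8.8, 87.6], [-36.2, 26.4, 90.1]]) [array([-53.3,   0.4]), array([38.1, 53.8]), np.float64(0.9)]
side head (160, [[-15.5, -15.3, 99.3], [0.1, 2.7, 102.6], [15.2, 17.6, 104.3]])
side foot (359, [[-167.0, -17.7, 87.1], [-125.8, 10.7, 91.4], [-95.4, 20.8, 94.0]]) [array([-130.6,    0.9]), array([73.6, 41.6]), np.float64(1.0)]
tcp stand mm [-136.9   -1.5  122.7]
[ 0.63178012  0.63680059 -1.91068211] 6.5
```

Aligned, with no contact force. Now pushing along +dy (stand x).

>>> step_arm --commands '[{"rx": 0,"ry": 0,"rz": 0,"dx": 0,"dy": 0.3,"dz": 0,"hand": 10},{"rx": 0,"ry": 0,"rz": 0,"dx": 0,"dy": 0.3,"dz": 0,"hand": 10},{"rx": 0,"ry": 0,"rz": 0,"dx": 0,"dy": 0.2,"dz": 0,"hand": 10},{"rx": 0,"ry": 0,"rz": 0,"dx": 0,"dy": 0.2,"dz": 0,"hand": 10},{"rx": 0,"ry": 0,"rz": 0,"dx": 0,"dy": 0.2,"dz": 0,"hand": 10}]'

```text
time: 7.0
tcp_pos: [0.5046, -0.0743, 0.1223]
eef_rot: [[-0.233, 0.973, -0.001], [0.973, 0.233, -0.0], [0.0, -0.001, -1.0]]
force: [-0.9, -0.3, -1.6]
grip_width: 0.025
finger_force: 62.6
```

>>> step_arm --commands '[{"rx": 0,"ry": 0,"rz": 0,"dx": 0,"dy": 0.2,"dz": 0,"hand": 10},{"rx": 0,"ry": 0,"rz": 0,"dx": 0,"dy": 0.2,"dz": 0,"hand": 10},{"rx": 0,"ry": 0,"rz": 0,"dx": 0,"dy": 0.2,"dz": 0,"hand": 10},{"rx": 0,"ry": 0,"rz": 0,"dx": 0,"dy": 0.2,"dz": 0,"hand": 10},{"rx": 0,"ry": 0,"rz": 0,"dx": 0,"dy": 0.2,"dz": 0,"hand": 10}]'

```text
time: 7.5
tcp_pos: [0.5243, -0.0697, 0.1222]
eef_rot: [[-0.233, 0.973, -0.0], [0.973, 0.233, 0.0], [0.0, -0.0, -1.0]]
force: [-0.2, -1.0, -3.1]
grip_width: 0.0249
finger_force: 62.6
```

>>> step_arm --commands '[{"rx": 0,"ry": 0,"rz": 0,"dx": 0,"dy": 0.1,"dz": 0,"hand": 10},{"rx": 0,"ry": 0,"rz": 0,"dx": 0,"dy": 0.1,"dz": 0,"hand": 10},{"rx": 0,"ry": 0,"rz": 0,"dx": 0,"dy": 0,"dz": 0,"hand": 10}]'

```text
time: 7.8
tcp_pos: [0.5271, -0.0689, 0.1221]
eef_rot: [[-0.233, 0.973, -0.002], [0.973, 0.233, -0.0], [0.0, -0.002, -1.0]]
force: [-2.5, -0.7, -1.4]
grip_width: 0.0249
finger_force: 62.8
```

Run:
```python
from h import *
for n in('scene','side','wrist'): grab(n)
meas(91)
print(robot.state()['force'],robot.state()['time'])
```

```text
wrist clip (1618, [[-45.2, -23.6, 84.6], [-36.4, 3.8, 86.4], [-7.7, 25.7, 87.9]]) [array([-25.5,   1.1]), array([40.4, 50.9]), np.float64(0.2)]
wrist head (1597, [[-16.9, -14.6, 99.4], [-2.1, 1.5, 101.3], [13.9, 16.6, 102.8]])
wrist foot (2931, [[-119.8, -17.6, 87.2], [-82.8, 11.4, 90.6], [-46.2, 19.7, 93.7]]) [array([-83. ,   0.8]), array([38.5, 74.8]), np.float64(89.7)]
scene clip (155, [[-44.2, -26.3, 83.2], [-33.8, -11.0, 86.5], [-5.1, 22.7, 88.4]]) [array([-28.5,   1.1]), array([39.8, 51.8]), np.float64(12.3)]
scene head (118, [[-14.3, -16.7, 99.3], [1.0, -2.2, 101.3], [15.6, 15.1, 103.5]])
scene foot (254, [[-117.6, -21.0, 87.2], [-76.5, -11.4, 90.7], [-45.3, 19.6, 94.5]]) [array([-81.3,  -0.8]), array([73.3, 41.8]), np.float64(0.7)]
side clip (184, [[-44.3, -25.2, 83.6], [-34.8, 12.0, 87.3], [-7.3, 26.7, 90.1]]) [array([-25.3,  -0.1]), array([53.5, 39.1]), np.float64(88.7)]
side head (165, [[-15.4, -13.7, 99.6], [-0.3, 3.1, 102.5], [15.3, 17.7, 104.3]])
side foot (380, [[-118.5, -19.5, 87.1], [-80.2, 10.2, 91.7], [-46.8, 20.8, 94.9]]) [array([-82.4,   0.4]), array([43.5, 72.2]), np.float64(89.3)]
tcp stand mm [-89.8  -1.1 122.1]
[-2.88682513 -0.30197574 -2.23959988] 7.95
```

The clip is square and meeting the shaft, at about -3 N. Pushing on in 2 mm rows.

>>> step_arm --commands '[{"rx": 0,"ry": 0,"rz": 0,"dx": 0,"dy": 0.15,"dz": 0,"hand": 10},{"rx": 0,"ry": 0,"rz": 0,"dx": 0,"dy": 0.15,"dz": 0,"hand": 10},{"rx": 0,"ry": 0,"rz": 0,"dx": 0,"dy": 0.15,"dz": 0,"hand": 10},{"rx": 0,"ry": 0,"rz": 0,"dx": 0,"dy": 0.1,"dz": 0,"hand": 10},{"rx": 0,"ry": 0,"rz": 0,"dx": 0,"dy": 0.1,"dz": 0,"hand": 10}]'

```text
time: 8.45
tcp_pos: [0.5417, -0.0657, 0.1225]
eef_rot: [[-0.232, 0.973, 0.002], [0.973, 0.232, 0.0], [-0.0, 0.002, -1.0]]
force: [0.4, -0.4, -2.5]
grip_width: 0.0248
finger_force: 62.6
```

>>> step_arm --commands '[{"rx": 0,"ry": 0,"rz": 0,"dx": 0,"dy": 0.1,"dz": 0,"hand": 10},{"rx": 0,"ry": 0,"rz": 0,"dx": 0,"dy": 0.1,"dz": 0,"hand": 10},{"rx": 0,"ry": 0,"rz": 0,"dx": 0,"dy": 0.1,"dz": 0,"hand": 10}]'

```text
time: 8.75
tcp_pos: [0.5467, -0.0644, 0.1224]
eef_rot: [[-0.233, 0.973, 0.0], [0.973, 0.233, -0.0], [-0.0, 0.0, -1.0]]
force: [-1.7, -0.6, -2.0]
grip_width: 0.0253
finger_force: 62.6
```

>>> step_arm --commands '[{"rx": 0,"ry": 0,"rz": 0,"dx": 0,"dy": 0.05,"dz": 0,"hand": 10},{"rx": 0,"ry": 0,"rz": 0,"dx": 0,"dy": 0.05,"dz": 0,"hand": 10},{"rx": 0,"ry": 0,"rz": 0,"dx": 0,"dy": 0,"dz": 0,"hand": 10}]'

```text
time: 9.05
tcp_pos: [0.5472, -0.0641, 0.1221]
eef_rot: [[-0.233, 0.973, -0.002], [0.973, 0.233, -0.0], [0.0, -0.002, -1.0]]
force: [-3.4, -2.2, -0.4]
grip_width: 0.0252
finger_force: 62.9
```

Run:
```python
from h import *
for n in('scene','side','wrist'): grab(n)
meas(91)
print(robot.state()['force'],robot.state()['time'])
```

```text
wrist clip (1298, [[-24.6, -23.3, 84.8], [-17.6, 10.8, 86.4], [13.9, 26.2, 87.9]]) [array([-4.8,  1.2]), array([51.7, 40.5]), np.float64(89.7)]
wrist head (1741, [[-17.1, -14.4, 99.4], [-1.9, 1.7, 101.3], [14.0, 16.6, 102.7]])
wrist foot (2899, [[-99.1, -17.7, 87.2], [-62.8, 11.3, 90.6], [-25.7, 19.6, 93.9]]) [array([-62.4,   0.6]), array([38.6, 74.9]), np.float64(90.0)]
scene clip (115, [[-23.3, -26.5, 83.2], [-12.7, -15.6, 86.5], [16.4, 19.2, 88.7]]) [array([-3.2, -1.1]), array([51.9, 39.9]), np.float64(88.7)]
scene head (114, [[-13.0, -17.3, 99.5], [0.9, -2.6, 101.5], [15.2, 13.1, 103.6]])
scene foot (259, [[-97.1, -21.5, 87.3], [-56.1, -11.7, 90.7], [-25.9, 18.2, 94.5]]) [array([-61.9,  -1. ]), array([72.5, 42. ]), np.float64(1.0)]
side clip (150, [[-23.8, -23.8, 83.3], [-16.1, 15.4, 87.3], [13.4, 27.0, 89.5]]) [array([-5.2,  1.4]), array([53.1, 37.3]), np.float64(89.5)]
side head (159, [[-15.2, -13.8, 99.7], [-0.0, 3.0, 102.6], [15.3, 17.2, 104.6]])
side foot (366, [[-97.3, -19.3, 87.2], [-59.4, 10.8, 91.6], [-26.6, 21.2, 94.5]]) [array([-61.5,   1.4]), array([41.3, 72.8]), np.float64(88.1)]
tcp stand mm [-69.1  -1.1 122.1]
[-5.21025223 -2.30361049  0.00885974] 9.2
```

The clip is at home within 0.5 mm (rect centre -4.8, expected -4.5) and the force is rising. I'll press firmly to confirm it has seated.

>>> step_arm --commands '[{"rx": 0,"ry": 0,"rz": 0,"dx": 0,"dy": 0.08,"dz": 0,"hand": 10},{"rx": 0,"ry": 0,"rz": 0,"dx": 0,"dy": 0.08,"dz": 0,"hand": 10},{"rx": 0,"ry": 0,"rz": 0,"dx": 0,"dy": 0,"dz": 0,"hand": 10}]'

```text
time: 9.5
tcp_pos: [0.5476, -0.0639, 0.122]
eef_rot: [[-0.233, 0.972, -0.007], [0.972, 0.233, -0.001], [0.001, -0.007, -1.0]]
force: [-9.0, -3.1, 4.6]
grip_width: 0.0248
finger_force: 63.6
```

>>> step_arm --commands '[{"rx": 0,"ry": 0,"rz": 0,"dx": 0,"dy": 0.1,"dz": 0,"hand": 10},{"rx": 0,"ry": 0,"rz": 0,"dx": 0,"dy": 0,"dz": 0,"hand": 10}]'

```text
time: 9.7
tcp_pos: [0.5479, -0.0637, 0.1218]
eef_rot: [[-0.233, 0.972, -0.01], [0.972, 0.233, -0.002], [0.001, -0.01, -1.0]]
force: [-13.2, -3.9, 6.4]
grip_width: 0.0247
finger_force: 64.0
```

>>> step_arm --commands '[{"rx": 0,"ry": 0,"rz": 0,"dx": 0,"dy": -0.3,"dz": 0,"hand": 10},{"rx": 0,"ry": 0,"rz": 0,"dx": 0,"dy": -0.5,"dz": 0,"hand": 10},{"rx": 0,"ry": 0,"rz": 0,"dx": 0,"dy": -0.7,"dz": 0,"hand": 10},{"rx": 0,"ry": 0,"rz": 0,"dx": 0,"dy": -0.7,"dz": -0.3,"hand": 10},{"rx": 0,"ry": 0,"rz": 0,"dx": 0,"dy": -0.5,"dz": -0.5,"hand": 10}]'

```text
time: 10.2
tcp_pos: [0.4985, -0.0752, 0.1383]
eef_rot: [[-0.232, 0.973, -0.002], [0.973, 0.232, 0.001], [0.001, -0.002, -1.0]]
force: [0.6, 0.4, -1.4]
grip_width: 0.0248
finger_force: 62.6
```

>>> step_arm --commands '[{"rx": 0,"ry": 0,"rz": 0,"dx": 0,"dy": 0,"dz": -0.8,"hand": 10},{"rx": 0,"ry": 0,"rz": 0,"dx": 0,"dy": 0,"dz": -0.7,"hand": 10},{"rx": 0,"ry": 0,"rz": 0,"dx": 0,"dy": 0,"dz": 0,"hand": 10}]'

```text
time: 10.5
tcp_pos: [0.5025, -0.0759, 0.1713]
eef_rot: [[-0.232, 0.973, 0.006], [0.973, 0.232, -0.001], [-0.003, 0.006, -1.0]]
force: [0.8, -0.0, -2.3]
grip_width: 0.0251
finger_force: 62.7
```

Run:
```python
from h import *
for n in('scene','side','wrist'): grab(n)
meas(137)
w=load('wrist')['pixels'][120:270,260:560];s=load('side')['pixels'][150:250,240:390]
cv2.imwrite('pics/c3.png',np.vstack([cv2.resize(w,(600,300)),cv2.resize(s,(450,300)) if 0 else cv2.resize(s,(600,300))]))
go(.431,-.2755,.17,98.7)
```

```text
wrist clip (885, [[-25.0, -23.3, 83.6], [-17.9, 8.3, 86.4], [13.5, 26.0, 88.0]]) [array([-5.7,  1. ]), array([50.3, 40.5]), np.float64(87.9)]
wrist head (1034, [[-16.7, -14.4, 99.3], [-2.1, 1.1, 101.4], [14.0, 16.4, 103.0]])
wrist foot (2948, [[-146.7, -18.0, 133.9], [-109.0, 10.9, 137.6], [-72.9, 19.2, 140.1]]) [array([-109.7,    0.4]), array([38.3, 75.5]), np.float64(89.7)]
scene clip (108, [[-22.4, -27.0, 83.3], [-9.5, -15.8, 86.1], [16.5, 20.4, 88.1]]) [array([-2.6, -1.3]), array([39.5, 50.6]), np.float64(1.7)]
scene head (116, [[-12.9, -17.1, 99.6], [0.9, -2.5, 101.4], [15.5, 13.8, 103.6]])
scene foot (291, [[-143.5, -22.6, 133.1], [-98.1, -14.1, 139.1], [-70.3, 16.4, 140.9]]) [array([-107. ,   -2.8]), array([74.2, 40.2]), np.float64(0.3)]
side clip (143, [[-23.8, -23.8, 83.2], [-16.4, 15.7, 87.4], [13.3, 26.6, 89.6]]) [array([-5.1,  0.8]), array([52.1, 37.6]), np.float64(89.0)]
side head (162, [[-15.2, -14.2, 99.2], [-0.6, 2.7, 102.5], [15.2, 17.0, 104.5]])
side foot (402, [[-144.7, -19.4, 133.2], [-102.1, 10.6, 139.2], [-71.0, 20.3, 140.9]]) [array([-108.1,    0.6]), array([74.7, 41. ]), np.float64(0.1)]
tcp stand mm [-117.3   -1.2  168.4]
t 10.65 tcp [ 0.5004 -0.0753  0.1684] yaw 103.44 tilt [0.0003 0.    ] -> d units [-8.93 -5.7  -0.08] rz units 1.185 F [-0.5  0.2 -2.1] w 0.025321054957713716
```

View pics/c3.png

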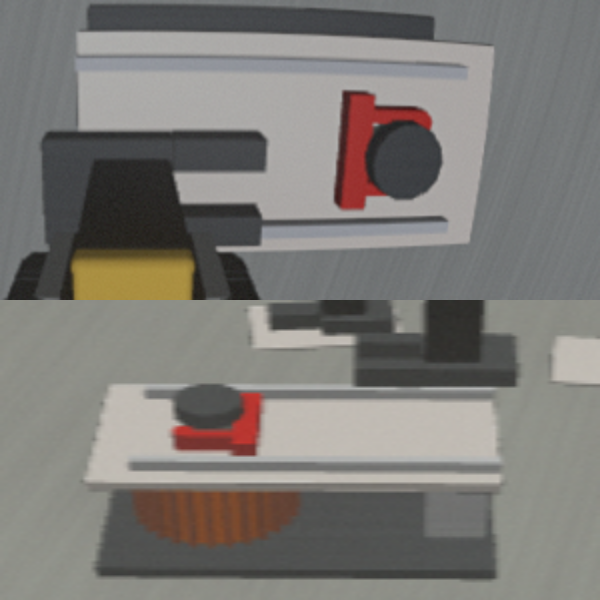

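The crops show the clip fully under the head: back bar at (355,150) against the shaft, jaws around it and the fork clear. Taking the fork back to its pad.

>>> step_arm --commands '[{"rx": 0,"ry": 0,"rz": 0,"dx": -0.9,"dy": -0.57,"dz": 0,"hand": 10},{"rx": 0,"ry": 0,"rz": 0,"dx": -0.9,"dy": -0.57,"dz": 0,"hand": 10},{"rx": 0,"ry": 0,"rz": 0,"dx": -0.9,"dy": -0.57,"dz": 0,"hand": 10},{"rx": 0,"ry": 0,"rz": 0,"dx": -0.9,"dy": -0.57,"dz": 0,"hand": 10},{"rx": 0,"ry": 0,"rz": 0,"dx": -0.9,"dy": -0.57,"dz": 0,"hand": 10}]'

```text
time: 11.15
tcp_pos: [0.4653, -0.1765, 0.1673]
eef_rot: [[-0.233, 0.973, -0.002], [0.973, 0.233, 0.001], [0.001, -0.001, -1.0]]
force: [0.3, -0.8, -2.0]
grip_width: 0.0248
finger_force: 62.5
```

>>> step_arm --commands '[{"rx": 0,"ry": 0,"rz": 0,"dx": -0.9,"dy": -0.57,"dz": 0,"hand": 10},{"rx": 0,"ry": 0,"rz": 0,"dx": -0.9,"dy": -0.57,"dz": 0,"hand": 10},{"rx": 0,"ry": 0,"rz": 0,"dx": -0.9,"dy": -0.57,"dz": 0,"hand": 10},{"rx": 0,"ry": 0,"rz": 0,"dx": -0.9,"dy": -0.57,"dz": 0,"hand": 10},{"rx": 0,"ry": 0,"rz": 0,"dx": -0.83,"dy": -0.57,"dz": 0,"hand": 10}]'

```text
time: 11.65
tcp_pos: [0.4306, -0.276, 0.1673]
eef_rot: [[-0.233, 0.973, -0.001], [0.973, 0.233, 0.001], [0.001, -0.001, -1.0]]
force: [0.7, 0.4, -3.0]
grip_width: 0.0247
finger_force: 62.5
```

>>> step_arm --commands '[{"rx": 0,"ry": 0,"rz": 0.6,"dx": 0,"dy": 0,"dz": 0.5,"hand": 10},{"rx": 0,"ry": 0,"rz": 0.6,"dx": 0,"dy": 0,"dz": 1,"hand": 10},{"rx": 0,"ry": 0,"rz": 0,"dx": 0,"dy": 0,"dz": 1,"hand": 10},{"rx": 0,"ry": 0,"rz": 0,"dx": 0,"dy": 0,"dz": 1,"hand": 10},{"rx": 0,"ry": 0,"rz": 0,"dx": 0,"dy": 0,"dz": 0,"hand": 10}]'

```text
time: 12.15
tcp_pos: [0.4287, -0.2735, 0.0951]
eef_rot: [[-0.15, 0.989, -0.006], [0.989, 0.15, 0.005], [0.006, -0.005, -1.0]]
force: [-0.4, 0.2, -2.7]
grip_width: 0.025
finger_force: 62.4
```

Run:
```python
from h import *
for n in('scene','side','wrist'): grab(n)
tc=robot.state()['tcp_pos']
for n in('scene','side','wrist'):
    d=load(n);P=cloud(d);hsv=cv2.cvtColor(d['pixels'],cv2.COLOR_BGR2HSV);H,S,V=[hsv[...,i].astype(int) for i in range(3)]
    zf=tc[2]-.0491+.0183
    near=(np.hypot(P[...,0]-.436,P[...,1]+.273)<.09)
    q=P[near&(S<120)&(V<110)&(abs(P[...,2]-zf)<.004)];print(n,len(q),np.median(q[:,2]),cv2.minAreaRect((q[:,:2]*1000).astype(np.float32)))
    q=P[near&(S<40)&(V>165)&(P[...,2]<.012)];print(n,'pad',len(q),np.median(q[:,2]),cv2.minAreaRect((q[:,:2]*1000).astype(np.float32)))
go(.431,-.2755,.0495,98.7)
```

```text
scene 176 0.06448723873159307 ((436.8804931640625, -272.6432189941406), (72.50463104248047, 37.83843231201172), 10.05630111694336)
scene pad 823 0.0036241140105506275 ((434.775634765625, -268.5543212890625), (87.8558349609375, 63.27276611328125), 7.148315906524658)
side 228 0.06643709877852527 ((436.7535400390625, -271.03271484375), (73.72308349609375, 43.35626220703125), 7.761871337890625)
side pad 583 0.004861625643820755 ((450.078857421875, -267.2713623046875), (123.9300308227539, 65.81817626953125), 10.66660213470459)
wrist 2831 0.066228789729346 ((437.65740966796875, -272.03338623046875), (75.44416809082031, 38.5282096862793), 7.992471218109131)
wrist pad 3058 0.0033516698942311976 ((433.51849365234375, -269.1125183105469), (87.5573501586914, 55.44271469116211), 7.174426078796387)
t 12.3 tcp [ 0.4316 -0.2756  0.0985] yaw 98.65 tilt [-0.0001  0.0001] -> d units [ 0.01 -0.03  2.45] rz units -0.0125 F [ 0.5  0.8 -2.4] w 0.02493698012328642
```

The fork is within 1 mm of its original spot, with 48.9 mm to go. Setting it down.

>>> step_arm --commands '[{"rx": 0,"ry": 0,"rz": 0,"dx": -0.03,"dy": -0.04,"dz": 0.9,"hand": 10},{"rx": 0,"ry": 0,"rz": 0,"dx": 0,"dy": 0,"dz": 0.8,"hand": 10},{"rx": 0,"ry": 0,"rz": 0,"dx": 0,"dy": 0,"dz": 0.4,"hand": 10},{"rx": 0,"ry": 0,"rz": 0,"dx": 0,"dy": 0,"dz": 0.25,"hand": 10},{"rx": 0,"ry": 0,"rz": 0,"dx": 0,"dy": 0,"dz": 0,"hand": 10}]'

```text
time: 12.8
tcp_pos: [0.4309, -0.2763, 0.0514]
eef_rot: [[-0.15, 0.989, 0.0], [0.989, 0.15, -0.0], [-0.0, 0.0, -1.0]]
force: [0.0, 0.1, -1.6]
grip_width: 0.0251
finger_force: 62.6
```

>>> step_arm --commands '[{"rx": 0,"ry": 0,"rz": 0,"dx": 0,"dy": 0,"dz": 0.07,"hand": 10},{"rx": 0,"ry": 0,"rz": 0,"dx": 0,"dy": 0,"dz": 0,"hand": 10},{"rx": 0,"ry": 0,"rz": 0,"dx": 0,"dy": 0,"dz": 0,"hand": 10}]'

```text
time: 13.1
tcp_pos: [0.4311, -0.2765, 0.0504]
eef_rot: [[-0.15, 0.989, 0.001], [0.989, 0.15, -0.001], [-0.001, 0.001, -1.0]]
force: [-0.3, -0.1, -2.8]
grip_width: 0.0252
finger_force: 62.6
```

>>> step_arm --commands '[{"rx": 0,"ry": 0,"rz": 0,"dx": 0,"dy": 0,"dz": 0.06,"hand": 10},{"rx": 0,"ry": 0,"rz": 0,"dx": 0,"dy": 0,"dz": 0,"hand": 10},{"rx": 0,"ry": 0,"rz": 0,"dx": 0,"dy": 0,"dz": 0,"hand": 10}]'

```text
time: 13.4
tcp_pos: [0.431, -0.2765, 0.0489]
eef_rot: [[-0.15, 0.989, 0.001], [0.989, 0.15, -0.0], [-0.0, 0.0, -1.0]]
force: [-0.3, 0.4, -0.8]
grip_width: 0.0252
finger_force: 62.6
```

>>> step_arm --commands '[{"rx": 0,"ry": 0,"rz": 0,"dx": 0,"dy": 0,"dz": 0.04,"hand": 10},{"rx": 0,"ry": 0,"rz": 0,"dx": 0,"dy": 0,"dz": 0,"hand": 10},{"rx": 0,"ry": 0,"rz": 0,"dx": 0,"dy": 0,"dz": 0,"hand": 10}]'

```text
time: 13.7
tcp_pos: [0.4309, -0.2765, 0.0488]
eef_rot: [[-0.15, 0.989, 0.001], [0.989, 0.15, -0.001], [-0.001, 0.001, -1.0]]
force: [-1.8, -0.1, 6.0]
grip_width: 0.0249
finger_force: 63.6
```

It is seated, with contact at +6 N. Releasing gently.

>>> step_arm --commands '[{"rx": 0,"ry": 0,"rz": 0,"dx": 0,"dy": 0,"dz": 0,"hand": 28},{"rx": 0,"ry": 0,"rz": 0,"dx": 0,"dy": 0,"dz": 0,"hand": 34},{"rx": 0,"ry": 0,"rz": 0,"dx": 0,"dy": 0,"dz": 0,"hand": 50},{"rx": 0,"ry": 0,"rz": 0,"dx": 0,"dy": 0,"dz": 0,"hand": 70},{"rx": 0,"ry": 0,"rz": 0,"dx": 0,"dy": 0,"dz": 0,"hand": 85}]' --newtons 20

```text
time: 14.2
tcp_pos: [0.4307, -0.2762, 0.0478]
eef_rot: [[-0.15, 0.989, -0.0], [0.989, 0.15, 0.0], [0.0, -0.0, -1.0]]
force: [0.3, 0.3, 0.6]
grip_width: 0.0762
finger_force: 0.0
```

>>> step_arm --commands '[{"rx": 0,"ry": 0,"rz": 0,"dx": 0,"dy": 0,"dz": 0,"hand": 85},{"rx": 0,"ry": 0,"rz": 0,"dx": 0,"dy": 0,"dz": -0.5,"hand": 85},{"rx": 0,"ry": 0,"rz": 0,"dx": 0,"dy": 0,"dz": -1,"hand": 85},{"rx": 0,"ry": 0,"rz": 0,"dx": 0,"dy": 0,"dz": -1,"hand": 85},{"rx": 0,"ry": 0,"rz": 0,"dx": 0,"dy": 0,"dz": -1,"hand": 85}]'

```text
time: 14.7
tcp_pos: [0.4307, -0.2762, 0.1192]
eef_rot: [[-0.15, 0.989, 0.0], [0.989, 0.15, -0.0], [-0.0, 0.0, -1.0]]
force: [-0.1, 0.1, -0.2]
grip_width: 0.0848
finger_force: 0.0
```

>>> step_arm --commands '[{"rx": 0,"ry": 0,"rz": 0,"dx": 0,"dy": 0,"dz": -1,"hand": 85},{"rx": 0,"ry": 0,"rz": 0,"dx": 0,"dy": 0,"dz": -1,"hand": 85},{"rx": 0,"ry": 0,"rz": 0,"dx": 0,"dy": 0,"dz": -1,"hand": 85},{"rx": 0,"ry": 0,"rz": 0,"dx": 0,"dy": 0,"dz": -0.5,"hand": 85},{"rx": 0,"ry": 0,"rz": 0,"dx": 0,"dy": 0,"dz": 0,"hand": 85}]'

```text
time: 15.2
tcp_pos: [0.4317, -0.277, 0.1898]
eef_rot: [[-0.15, 0.989, 0.003], [0.989, 0.15, -0.002], [-0.003, 0.003, -1.0]]
force: [0.2, -0.6, -0.3]
grip_width: 0.0852
finger_force: 0.0
```

Run:
```python
from h import *
d=grab('scene');cv2.imwrite('pics/scene4.png',d['pixels']);grab('side');grab('wrist')
for n in('scene','side','wrist'):
    d=load(n);P=cloud(d);hsv=cv2.cvtColor(d['pixels'],cv2.COLOR_BGR2HSV);H,S,V=[hsv[...,i].astype(int) for i in range(3)]
    near=(np.hypot(P[...,0]-.436,P[...,1]+.273)<.09)
    q=P[near&(S<120)&(V<110)&(abs(P[...,2]-.018)<.004)];print(n,len(q),np.median(q[:,2]),cv2.minAreaRect((q[:,:2]*1000).astype(np.float32)))
meas(137,views=('scene','side'))
```

```text
scene 300 0.017372423365138834 ((439.4648742675781, -274.61529541015625), (74.51343536376953, 41.03438949584961), 7.287691593170166)
side 253 0.01845550875100832 ((438.2135009765625, -273.7287292480469), (73.83586120605469, 44.02880859375), 8.823912620544434)
wrist 1095 0.017328789379226855 ((437.9746398925781, -273.37335205078125), (74.02815246582031, 37.257144927978516), 8.656503677368164)
scene clip (101, [[-22.5, -26.2, 83.8], [-10.0, -16.3, 86.3], [16.3, 21.5, 88.2]]) [array([-2.9, -0.5]), array([39.2, 51.6]), np.float64(1.5)]
scene head (114, [[-13.0, -16.7, 99.7], [1.2, -2.0, 101.6], [15.7, 13.3, 103.0]])
scene foot 0 None
side clip (138, [[-23.9, -24.7, 83.3], [-17.0, 14.0, 87.4], [13.2, 26.6, 89.6]]) [array([-5.4,  0.5]), array([52. , 37.1]), np.float64(89.2)]
side head (164, [[-15.2, -14.6, 99.3], [-0.1, 2.7, 102.5], [15.3, 16.2, 104.3]])
side foot 0 None
tcp stand mm [-232.1 -179.9  187.1]
```

View pics/scene4.png

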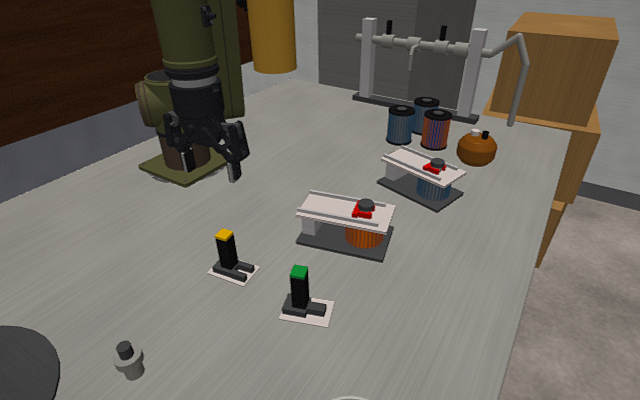

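The scene view shows the clip on the shaft at (364,209), and the fork upright on its pad at (228,250), within about 2 mm of where it started. The plain pusher at (299,285) has not moved, and the gripper is clear.

```bash
python3 -c "
from plant import robot
print(robot.sign_off())"
```

```text
the job is handed in; nothing more can be done
None
```

The job is handed in at about 15 s: the red clip is pushed fully home on the shaft with the fork, the fork stands upright on its pad within about 2 mm of where it was, and the plain pusher was not touched.

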